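# Count three hex weights into a take-home kit case

## Robot

A 7-joint arm with a two-finger parallel gripper is mounted at the origin on the work surface. World frame = base frame: x ahead of the robot, y to its left, z up, the work surface at z = 0. Lengths are in m, angles in rad, forces in N, time in s.
With the tool pointing down it reaches from about 0.4 to 0.85 m from the base axis. Payload 6.9 kg.
Tool frame: the origin (TCP) lies at the very end of the fingers, on their centre line; the grasp point (between the pads) lies 19 mm behind it (bot.tcp_to_grasp is the distance from the TCP to the grasp point, in m); z points along the fingers, y is the line along which they close (so a half turn about z gives the same grasp; the last joint's range is limited). The gripper opens to 85 mm and grips with 20 to 120 N. Pads are 22 mm wide; open, the fingers measure 114 mm over their backs; the gripper's body (76 mm by 85 mm) begins 54 mm behind the grasp point. The pads swing forward as they close: fully open they stand 13 mm farther back than shut.
Start: joints at [1.232, 0.507, -0.238, 1.5, 0.126, 1.149, -0.155], TCP at [0.268, -0.564, 0.231] pointing down, gripper open.
Joint ranges: [-3.08, 3.08], [-0.24, 2.05], [-1.43, 1.35], [0, 2.5], [-1.52, 4.66], [0.17, 1.96], [-2.89, 2.89]. Speed limits (rad/s): [2.39, 2.39, 3.14, 3.14, 3.14, 3.14, 3.14].

## Interface

Orientations are given as [roll, pitch, yaw] about the fixed x, y, z axes, in that order (R = Rz(yaw) Ry(pitch) Rx(roll)).
In Python, from workcell import state, cams, workorder, bot gives the robot as it stands.
- The arm moves only by the shell command python3 -m creep 'ROWS' [FORCE]. ROWS is JSON, a list of rows, each a list of 7 numbers: the shift along the tool's x, y, z in m, then the turn, a rotation vector about the tool's x, y, z in degrees, then the opening, from 0 (shut) to 1 (fully open). In form: [[dx, dy, dz, wx, wy, wz, fingers], ...]. A call has exactly 8 rows; each row is the pose to reach, as a shift and turn from the pose commanded when the call began, along the tool's axes at that moment; what a row does not reach only later rows make up. A row lasts 1/8 s, in which the tool goes at most 62.5 mm and 10.7 degrees, less where a joint would pass 70% of its speed; a pose out of reach is approached as far as the arm can. A call with a gripper value outside its range is refused whole. The fingers move at their own pace and stop on an object; FORCE is the grip in N (left out, the last holds). Time passes only in rows, so rows that repeat a pose let the fingers close, or fill a call up. It gives the time, the measured TCP pose, the force, the opening and the grip force at its end, in the units of the state.
- state(): the state, without advancing time (a new reading comes with each control period).
- cams.get_image(name): name is "scene" or "top" or "wrist"; returns a dict with "image" (384x512x3 uint8, blue, green, red), "fx", "fy", "cx", "cy" (pixels), "k1" (the pictures are not rectified: a ray, as slopes to the right and down, at radius r is drawn at 1 + k1 r^2 times it, then the intrinsics apply), "R" (3x3) and "t" (3): a world point X has camera coordinates R X + t; the wrist camera has in their place "T_tool_cam" (4x4, takes a point from camera to tool coordinates, whose origin is the TCP and whose axes are the flange's). Camera axes: x right, y down, z forward; pixel columns grow to the right and rows downward; lengths in m; the calibration is good to about 2 mm. A picture is of the moment at which its call begins: read the wrist's pose just before it. There is no depth.
- workorder.finish_job(): hands the job in; it is judged then, once.
The state is a dict: "clock": time; "joints": joint angles; "qd": joint speeds; "tau": joint torques, N m; "ee_pos": TCP position; "eef_rot": TCP orientation; "wrist_force": force on the tool from outside, world axes, zero at the start; "ft_torque": the same for the moment, N m; "width": opening from 0.0 (shut) to 1.0 (fully open); "finger_force": force on a finger pad.
Only numpy, scipy, OpenCV 4.12 (cv2) and the standard library are available. Lean on these libraries where they do the work, as an engineer would, in place of code of your own. Each camera call takes 0.05 s, during which the arm holds its last target. There are 200 camera calls.

## Task

Pack a patient's hand-exercise kit: lift the red latch knob over its bump, slide the kit case's cover fully open, and lay exactly three of the green hex weights inside on the case's floor. Put every remaining weight back in the yellow stock tray, then slide the cover fully shut so that the latch knob drops down behind its bump again. Leave everything else on the counter where it is.

Things in the scene. Friction and masses are not known exactly. Their poses are not given: they have to be found in the camera images.
- case: Grey plastic kit case, standing firm on the counter (it cannot be moved). Origin: middle of the underside of its open compartment. The compartment is 110 mm (case x) by 150 mm (case y) inside, walls 5 mm thick and 36 mm high, floor 4 mm above the counter. On the case's -y side a closed deck of the same height (36 mm) carries on for 160 mm; along the -x side runs a latch rail 31 mm wide, 36 mm high (case x from -86 to -55 mm). z is up.
- case_mid (a point): The middle of the case's compartment, 15 mm above the counter (the height of the centre of a weight lying flat on the compartment floor); axes as the case's.
- cover (a joint): Blue flat cover of the compartment (4 mm thick, its top 41 mm above the counter): 0 = fully shut, 0.150 m = fully open, when it lies over the deck; it opens towards the case's -y and stays where it is left (about 2 N to slide).
- latch (a joint): How far the red latch knob is lifted on the cover (m): 0 = down, 0.016 = fully up. Its weight and a light spring (together 2 to 3 N) pull it down. A steel pin under the knob is held by a yellow bump 8 mm high fixed on the latch rail, 2.5 mm beyond the shut position: the cover travels neither out of the shut position nor back into it unless the knob is held up by at least 8 mm while the pin passes the bump (cover between 0.002 and 0.022 m). Past the bump it may be let down.
- latch_grip (a point): Centre of the red latch knob, a 22 x 22 mm square block 24 mm high with its sides along the case's x and y. It stands on a tab of the cover whose top is 49 mm above the counter; the centre is 12.5 mm above that tab when the knob is down. It sits 74 mm to the case's -x side of the compartment's middle and moves with the cover.
- tray: Yellow open stock tray, fixed on the counter, 200 mm (its x) by 120 mm (its y) outside, 28 mm high, walls and floor 5 mm thick. Origin: centre of the underside; z up.
- tray_a (a point): A point inside the stock tray, on its long middle line, 45 mm towards its -x from the centre, 16 mm above the counter (centre height of a weight lying in the tray).
- tray_b (a point): The like point 45 mm towards the tray's +x.
- puck1_mid (a point): Centre of a green hexagonal weight (steel disc on top): 34 mm across flats, 39 mm across corners, 22 mm thick, about 120 g. z is the hexagon's axis; flats face along its x and every 60 degrees from it. Five to seven such weights are present; absent ones give None.
- puck2_mid (a point): Centre of a green hexagonal weight (steel disc on top): 34 mm across flats, 39 mm across corners, 22 mm thick, about 120 g. z is the hexagon's axis; flats face along its x and every 60 degrees from it. Five to seven such weights are present; absent ones give None.
- puck3_mid (a point): Centre of a green hexagonal weight (steel disc on top): 34 mm across flats, 39 mm across corners, 22 mm thick, about 120 g. z is the hexagon's axis; flats face along its x and every 60 degrees from it. Five to seven such weights are present; absent ones give None.
- puck4_mid (a point): Centre of a green hexagonal weight (steel disc on top): 34 mm across flats, 39 mm across corners, 22 mm thick, about 120 g. z is the hexagon's axis; flats face along its x and every 60 degrees from it. Five to seven such weights are present; absent ones give None.
- puck5_mid (a point): Centre of a green hexagonal weight (steel disc on top): 34 mm across flats, 39 mm across corners, 22 mm thick, about 120 g. z is the hexagon's axis; flats face along its x and every 60 degrees from it. Five to seven such weights are present; absent ones give None.
- puck6_mid (a point): Centre of a green hexagonal weight (steel disc on top): 34 mm across flats, 39 mm across corners, 22 mm thick, about 120 g. z is the hexagon's axis; flats face along its x and every 60 degrees from it. Five to seven such weights are present; absent ones give None.
- puck7_mid (a point): Centre of a green hexagonal weight (steel disc on top): 34 mm across flats, 39 mm across corners, 22 mm thick, about 120 g. z is the hexagon's axis; flats face along its x and every 60 degrees from it. Five to seven such weights are present; absent ones give None.
- dumbbell_mid (a point): Bystander: chrome hex dumbbell, 170 mm long (along its y), 58 mm high; point at its centre.
- tumbler_mid (a point): Bystander: aluminium tumbler, 72 mm across the rim, 110 mm high; point on its axis 55 mm up.
- ball_center (a point): Bystander: orange silicone therapy ball, 60 mm across, resting in a small black ring; point at its centre.
- flip_case: Bystander: small grey flip-top case, 75 x 160 (its y) x 32 mm; origin at the centre of its underside.
- stick: Bystander: wooden massage stick, 380 mm long (along its y), 32 mm high; origin at the middle of its underside.
- lotion: Bystander: lotion bottle, 56 mm across, 150 mm high; origin at the centre of its foot.
- putty: Bystander: low putty jar with a white lid, 70 mm across, 50 mm high; origin at the centre of its foot.
Things that resemble listed ones, but are neither listed nor needed, are in the scene too. Leave any white look-alike of the part that bears puck2_mid alone.

How it is judged:
On the way:
1. the cover is slid fully open (value of joint cover above 0.135 m), for 0.2 s.
At the end, for the whole second after the job is handed in: Cover shut to 6 mm, latch knob down to 3 mm; exactly three weights in the case and every other one in the tray (centres within 73 mm of case_mid, or 58 mm of tray_a or tray_b; under 45 mm above the counter), at rest; tumbler and lotion bottle upright (value of joint cover below 0.006 m and value of joint latch below 0.003 m and (distance between each of puck1_mid, puck2_mid, puck3_mid and case_mid below 0.073 m or (distance between any of puck1_mid, puck2_mid and case_mid below 0.073 m and distance between any of puck1_mid, puck3_mid and case_mid below 0.073 m and distance between any of puck2_mid, puck3_mid and case_mid below 0.073 m and (distance between any of puck4_mid, puck5_mid, puck6_mid, puck7_mid and case_mid below 0.073 m or height (world z) of case_mid below -1 m)) or (distance between any of puck1_mid, puck2_mid, puck3_mid and case_mid below 0.073 m and (distance between any of puck4_mid, puck5_mid, puck6_mid and case_mid below 0.073 m or height (world z) of case_mid below -1 m) and (distance between any of puck4_mid, puck5_mid, puck7_mid and case_mid below 0.073 m or height (world z) of case_mid below -1 m) and (distance between any of puck4_mid, puck6_mid, puck7_mid and case_mid below 0.073 m or height (world z) of case_mid below -1 m) and (distance between any of puck5_mid, puck6_mid, puck7_mid and case_mid below 0.073 m or height (world z) of case_mid below -1 m)) or ((distance between any of puck4_mid, puck5_mid and case_mid below 0.073 m or height (world z) of case_mid below -1 m) and (distance between any of puck4_mid, puck6_mid and case_mid below 0.073 m or height (world z) of case_mid below -1 m) and (distance between any of puck4_mid, puck7_mid and case_mid below 0.073 m or height (world z) of case_mid below -1 m) and (distance between any of puck5_mid, puck6_mid and case_mid below 0.073 m or height (world z) of case_mid below -1 m) and (distance between any of puck5_mid, puck7_mid and case_mid below 0.073 m or height (world z) of case_mid below -1 m) and (distance between any of puck6_mid, puck7_mid and case_mid below 0.073 m or height (world z) of case_mid below -1 m))) and not ((distance between each of puck1_mid, puck2_mid, puck3_mid and case_mid below 0.073 m and (distance between any of puck4_mid, puck5_mid, puck6_mid, puck7_mid and case_mid below 0.073 m or height (world z) of case_mid below -1 m)) or (distance between any of puck1_mid, puck2_mid and case_mid below 0.073 m and distance between any of puck1_mid, puck3_mid and case_mid below 0.073 m and distance between any of puck2_mid, puck3_mid and case_mid below 0.073 m and (distance between any of puck4_mid, puck5_mid, puck6_mid and case_mid below 0.073 m or height (world z) of case_mid below -1 m) and (distance between any of puck4_mid, puck5_mid, puck7_mid and case_mid below 0.073 m or height (world z) of case_mid below -1 m) and (distance between any of puck4_mid, puck6_mid, puck7_mid and case_mid below 0.073 m or height (world z) of case_mid below -1 m) and (distance between any of puck5_mid, puck6_mid, puck7_mid and case_mid below 0.073 m or height (world z) of case_mid below -1 m)) or (distance between any of puck1_mid, puck2_mid, puck3_mid and case_mid below 0.073 m and (distance between any of puck4_mid, puck5_mid and case_mid below 0.073 m or height (world z) of case_mid below -1 m) and (distance between any of puck4_mid, puck6_mid and case_mid below 0.073 m or height (world z) of case_mid below -1 m) and (distance between any of puck4_mid, puck7_mid and case_mid below 0.073 m or height (world z) of case_mid below -1 m) and (distance between any of puck5_mid, puck6_mid and case_mid below 0.073 m or height (world z) of case_mid below -1 m) and (distance between any of puck5_mid, puck7_mid and case_mid below 0.073 m or height (world z) of case_mid below -1 m) and (distance between any of puck6_mid, puck7_mid and case_mid below 0.073 m or height (world z) of case_mid below -1 m)) or ((distance between puck4_mid and case_mid below 0.073 m or height (world z) of case_mid below -1 m) and (distance between puck5_mid and case_mid below 0.073 m or height (world z) of case_mid below -1 m) and (distance between puck6_mid and case_mid below 0.073 m or height (world z) of case_mid below -1 m) and (distance between puck7_mid and case_mid below 0.073 m or height (world z) of case_mid below -1 m))) and (distance between puck1_mid and case_mid below 0.073 m or distance between puck1_mid and tray_a below 0.058 m or distance between puck1_mid and tray_b below 0.058 m) and (distance between puck2_mid and case_mid below 0.073 m or distance between puck2_mid and tray_a below 0.058 m or distance between puck2_mid and tray_b below 0.058 m) and (distance between puck3_mid and case_mid below 0.073 m or distance between puck3_mid and tray_a below 0.058 m or distance between puck3_mid and tray_b below 0.058 m) and (distance between puck4_mid and case_mid below 0.073 m or distance between puck4_mid and tray_a below 0.058 m or distance between puck4_mid and tray_b below 0.058 m) and (distance between puck5_mid and case_mid below 0.073 m or distance between puck5_mid and tray_a below 0.058 m or distance between puck5_mid and tray_b below 0.058 m) and (distance between puck6_mid and case_mid below 0.073 m or distance between puck6_mid and tray_a below 0.058 m or distance between puck6_mid and tray_b below 0.058 m) and (distance between puck7_mid and case_mid below 0.073 m or distance between puck7_mid and tray_a below 0.058 m or distance between puck7_mid and tray_b below 0.058 m) and height (world z) of each of puck1_mid, puck2_mid, puck3_mid, puck4_mid, puck5_mid, puck6_mid, puck7_mid below 0.045 m and linear speed of each of puck1, puck2, puck3, puck4, puck5, puck6, puck7 below 0.02 m/s and not (angle between any of tumbler_mid, lotion's own z axis and vertical above 0.3 rad)); the robot touches nothing.
It fails at once if a bystander (dumbbell, tumbler, therapy ball, flip-top case, massage stick, lotion bottle or putty jar) is shifted more than 4 cm (distance of any of dumbbell_mid, tumbler_mid, ball_center, flip_case, stick, lotion, putty from where it was at the start of the episode above 0.04 m).
Of puck4, puck5, puck6, puck7 only 2 to 4 are there at a start; the rules pass over those that are not, and their reading is None.
At some moment in a run one of puck1, puck2, puck3, puck4, puck5, puck6, puck7 may be knocked a few centimetres aside while the robot is not near it.
Once in a run the grip may slacken for a moment while it holds something.
It also fails if it takes over 210 s, if anything falls off the work surface, if the arm or the gripper's body presses on something with over 40 N, if the wrist force passes 120 N, or if a joint passes its speed limit or range.

## Working session

There is one attempt and no reset: what is moved stays moved. The work goes in short steps, Python scripts to look and compute and a shell command to move; the robot and the scene stay as the last step left them, time stands still between calls to the robot, and variables do not carry over. Pictures are saved under pics/ and viewed, at most 14 in all, crops included, and the job is handed in when it is done.

```bash
ls; mkdir -p pics
python3 - <<'E'
from workcell import state,cams,bot
import cv2
print(state())
for n in ['scene','top']:
    d=cams.get_image(n); cv2.imwrite(f'pics/{n}0.png',cv2.resize(d['image'],(800,600),interpolation=cv2.INTER_CUBIC))
    print(n,{k:v for k,v in d.items() if k!='image'})
E
```

```text
pics
{'clock': 0.0, 'joints': array([ 1.23248214,  0.50833456, -0.23752811,  1.50113856,  0.12571702,
        1.14891827, -0.15482498]), 'qd': array([ 1.46962324e-04,  4.19383650e-05, -2.24613264e-04,  8.64711380e-04,
       -6.42390055e-04,  9.39159754e-04,  1.18305022e-03]), 'tau': array([-3.84145269e-04, -6.20603228e+01, -2.18604684e+00, -2.49658352e+01,
        1.28616698e-02,  1.19100278e-02, -1.83386213e-06]), 'ee_pos': array([ 0.26807236, -0.56402367,  0.23042987]), 'eef_rot': array([-3.13978656e+00,  5.12195914e-05,  4.43817107e-01]), 'wrist_force': array([ 0.50147768,  0.44415938, -0.2950713 ]), 'ft_torque': array([ 0.0251203 , -0.02626629,  0.00907691]), 'finger_force': 0.0, 'width': 0.9988077006405134}
scene {'fx': 448.44003120036757, 'fy': 448.44003120036757, 'cx': 256.59218609138406, 'cy': 187.688756484323, 'k1': -0.026590149035797258, 'R': array([[ 0.74230883,  0.66989326,  0.0148531 ],
       [ 0.45594343, -0.48873902, -0.74380761],
       [-0.49101241,  0.55890713, -0.66822872]]), 't': array([-0.42389426, -0.2294918 ,  1.64925352])}
top {'fx': 437.19164007700243, 'fy': 437.19164007700243, 'cx': 254.88195367133852, 'cy': 184.49436902641386, 'k1': 0.02620756997376935, 'R': array([[-0.00321729, -0.99999049,  0.00294368],
       [-0.99861016,  0.00305797, -0.05261565],
       [ 0.05260615, -0.00310887, -0.9986105 ]]), 't': array([1.01267517e-04, 5.97550345e-01, 1.35831131e+00])}
```

View pics/scene0.png

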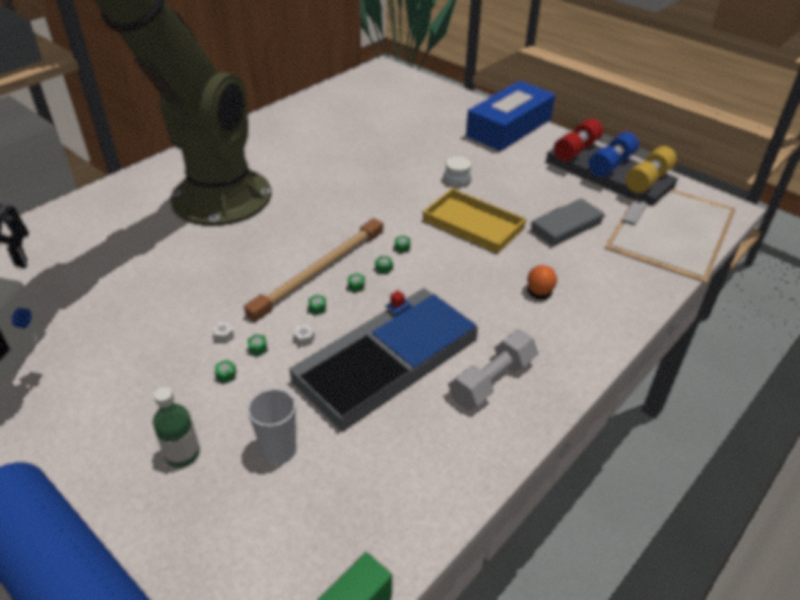

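View pics/top0.png

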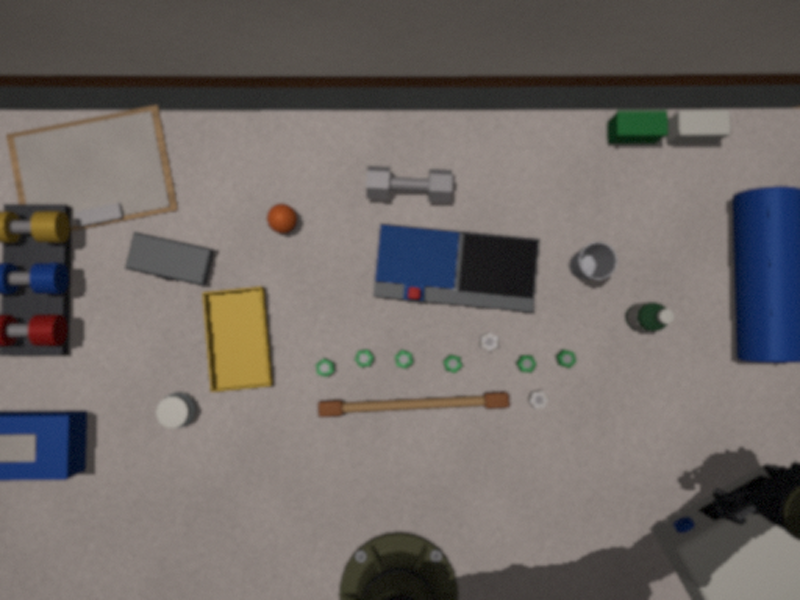

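The top view shows the case (around 457,268 in the 800 px picture) with its cover shut. The knob is at (415,293), the tray at (238,339), and the white decoys at (489,342) and (538,400). There are six green weights in a row at y≈360, x = 325, 365, 404, 453, 527 and 567. I'll measure them now.

```bash
cat > h.py <<'E'
import numpy as np, cv2
from workcell import state,cams
from scipy.spatial.transform import Rotation as Ro
def grab(name):
    s=state(); d=cams.get_image(name)
    if name=='wrist':
        T=np.eye(4); T[:3,:3]=Ro.from_euler('xyz',s['eef_rot']).as_matrix(); T[:3,3]=s['ee_pos']
        d['Twc']=T@d['T_tool_cam']
    else:
        T=np.eye(4); T[:3,:3]=d['R']; T[:3,3]=d['t']; d['Twc']=np.linalg.inv(T)
    d['K']=np.array([[d['fx'],0,d['cx']],[0,d['fy'],d['cy']],[0,0,1]])
    d['s']=s
    return d
def world(d,px,z):
    px=np.array(px,float).reshape(-1,1,2)
    n=cv2.undistortPoints(px,d['K'],np.array([d['k1'],0,0,0.]))[:,0]
    r=np.c_[n,np.ones(len(n))]@d['Twc'][:3,:3].T; C=d['Twc'][:3,3]
    return C+r*((z-C[2])/r[:,2])[:,None]
def blobs(d,lo,hi,amin=15):
    hsv=cv2.cvtColor(d['image'],cv2.COLOR_BGR2HSV)
    m=cv2.inRange(hsv,np.array(lo),np.array(hi))
    return [max(cv2.findContours((l==i).astype(np.uint8),0,1)[0],key=len) for n,l in [cv2.connectedComponents(m)] for i in range(1,n) if (l==i).sum()>=amin]
GREEN=((50,90,30),(90,255,255))
def pucks(d,z=0.022,amin=15):
    out=[]
    for c in blobs(d,*GREEN,amin):
        (u,v),_=cv2.minEnclosingCircle(cv2.convexHull(c)); out.append((u,v,cv2.contourArea(cv2.convexHull(c)),*world(d,[u,v],z)[0][:2]))
    return out
def tool(target):
    "shift in tool axes to reach world target"
    s=state(); return Ro.from_euler('xyz',s['eef_rot']).as_matrix().T@(np.array(target)-s['ee_pos'])
E
python3 - <<'E'
from h import *
np.set_printoptions(precision=4,suppress=True)
d=grab('top')
for p in pucks(d,0.016): print('puck',np.round(p,3))
def rect(n,lo,hi,z,amin=300):
    for c in blobs(d,lo,hi,amin):
        w=world(d,cv2.boxPoints(cv2.minAreaRect(c)),z); print(n,w.mean(0)[:2],'box',np.round(w[:,:2],3).tolist())
rect('yellow',(18,120,60),(32,255,255),0.028)
rect('blue',(100,120,40),(125,255,255),0.041)
rect('red',(0,170,80),(6,255,255),0.0735,15);
E
```

```text
puck [407.5    81.    654.5     0.925  -0.487]
puck [416.5   202.5   159.      0.54   -0.507]
puck [233.038 228.962  61.      0.459   0.067]
puck [258.27  229.434  66.      0.457  -0.012]
puck [362.    229.     71.5     0.457  -0.336]
puck [289.357 232.357  67.5     0.447  -0.109]
puck [336.25  232.5    71.      0.447  -0.255]
puck [208.5   234.5    43.5     0.442   0.143]
yellow [0.7233 0.7003] box [[0.753, 0.727], [0.753, 0.675], [0.694, 0.674], [0.694, 0.726]]
yellow [0.4989 0.3178] box [[0.591, 0.388], [0.601, 0.266], [0.406, 0.248], [0.397, 0.369]]
blue [ 0.6228 -0.7233] box [[0.794, -0.665], [0.793, -0.793], [0.452, -0.781], [0.452, -0.655]]
blue [ 0.646  -0.0376] box [[0.585, 0.045], [0.722, 0.031], [0.707, -0.121], [0.57, -0.106]]
blue [0.6198 0.6868] box [[0.649, 0.721], [0.649, 0.654], [0.591, 0.653], [0.591, 0.719]]
blue [0.2948 0.6869] box [[0.233, 0.765], [0.358, 0.769], [0.357, 0.608], [0.231, 0.605]]
red [ 0.5854 -0.032 ] box [[0.578, -0.026], [0.593, -0.026], [0.593, -0.038], [0.578, -0.038]]
red [0.5176 0.6781] box [[0.541, 0.701], [0.541, 0.657], [0.494, 0.656], [0.494, 0.699]]
```

Run:
```python
from h import *
print(tool([0.55,-0.035,0.30]))
```

```text
[ 0.48176238 -0.35695102 -0.06889362]
```

```bash
python3 -m creep '[[0,0,-0.05,0,0,4,1],[0.06,-0.045,-0.069,0,0,8,1],[0.12,-0.09,-0.069,0,0,12,1],[0.18,-0.134,-0.069,0,0,16,1],[0.23,-0.17,-0.069,0,0,20,1],[0.28,-0.207,-0.069,0,0,24,1],[0.33,-0.245,-0.069,0,0,28,1],[0.38,-0.28,-0.069,0,0,30,1]]'
python3 - <<'E'
from h import *
print(tool([0.55,-0.035,0.30]),state()['eef_rot'])
E
```

```text
clock: 1.15
ee_pos: [0.4742, -0.1786, 0.3003]
eef_rot: [3.141, -0.0, -0.082]
wrist_force: [0.8, -0.0, -0.4]
width: 1.003
finger_force: 0.0
[ 0.0638565  -0.14929193  0.00029835] [ 3.14132211e+00 -8.47133698e-05 -8.17333447e-02]
```

```bash
python3 -m creep '[[0.02,-0.05,0,0,0,0,1],[0.04,-0.1,0,0,0,0,1],[0.064,-0.149,0,0,0,0,1],[0.064,-0.149,0,0,0,0,1],[0.064,-0.149,0,0,0,0,1],[0.064,-0.149,0,0,0,0,1],[0.064,-0.149,0,0,0,0,0.6],[0.064,-0.149,0,0,0,0,0.6]]'
python3 - <<'E'
from h import *
d=grab('wrist'); cv2.imwrite('pics/w1.png',cv2.resize(d['image'],(800,600),interpolation=cv2.INTER_CUBIC))
print(d['T_tool_cam'],d['K'],d['k1'])
for p in pucks(d,0.016): print('puck',np.round(p,3))
for c in blobs(d,(100,120,40),(125,255,255),800):
    r=cv2.minAreaRect(c); print(r, np.round(world(d,cv2.boxPoints(r),.041),4).tolist())
for c in blobs(d,(0,150,60),(6,255,255),60):
    r=cv2.minAreaRect(c); print('red',r,world(d,r[0],.0735))
E
```

```text
clock: 2.15
ee_pos: [0.5492, -0.0377, 0.3004]
eef_rot: [3.141, -0.0, -0.081]
wrist_force: [-0.1, -0.8, 1.1]
width: 0.611
finger_force: 0.0
[[ 3.42963490e-04 -9.55689968e-01 -2.94374875e-01  7.40787268e-02]
 [ 9.99999933e-01  3.65822610e-04 -2.25886526e-05  4.83516494e-04]
 [ 1.29276734e-04 -2.94374848e-01  9.55690029e-01 -1.42022340e-01]
 [ 0.00000000e+00  0.00000000e+00  0.00000000e+00  1.00000000e+00]] [[308.32337111   0.         258.33092915]
 [  0.         308.32337111 191.33523737]
 [  0.           0.           1.        ]] -0.008418507225192115
puck [ 4.695e+02  1.985e+02  4.250e+02  4.560e-01 -3.410e-01]
puck [ 4.120e+02  2.065e+02  5.080e+02  4.510e-01 -2.570e-01]
puck [ 2.45622e+02  2.14958e+02  4.09500e+02  4.57000e-01 -1.20000e-02]
puck [ 3.11853e+02  2.14853e+02  4.43500e+02  4.49000e-01 -1.10000e-01]
puck [1.92037e+02 2.17679e+02 4.08000e+02 4.59000e-01 6.80000e-02]
puck [1.420e+02 2.345e+02 3.765e+02 4.380e-01 1.480e-01]
((251.56797790527344, 73.64447021484375), (134.0810546875, 124.13148498535156), 1.3639276027679443) [[0.5846, 0.0563, 0.041], [0.7253, 0.0314, 0.041], [0.7095, -0.123, 0.041], [0.5666, -0.1159, 0.041]]
red ((250.5, 128.5), (15.0, 15.0), 90.0) [[ 0.58773451 -0.03208169  0.0735    ]]
```

View pics/w1.png

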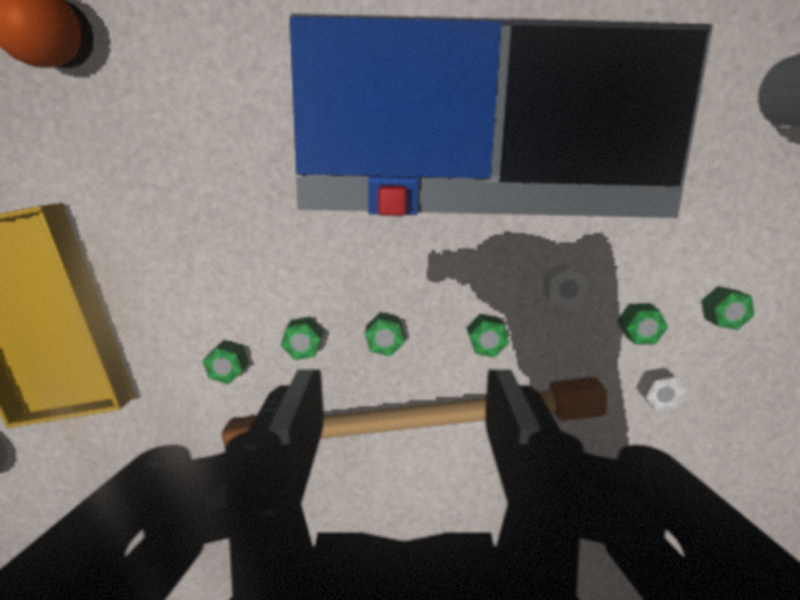

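The close view shows the knob at (393,200), the rail's front edge from (297,209) to (678,217), and the blue cover's far edge from (291,15) to (500,22). Next I'll work out the case frame and the tray corners.

Run:
```python
from h import *
np.set_printoptions(precision=4,suppress=True)
d=grab('wrist'); k=512/800
def W(u,v,z): return world(d,[(u+.5)*k-.5,(v+.5)*k-.5],z)[0]
a,b=W(297,209,.036),W(678,217,.036); print(a,b,np.linalg.norm(a-b)); e=a-b; print('yaw deg',np.degrees(np.arctan2(-e[0],e[1])))
c=[W(*p,.041) for p in [(291,15),(500,22),(493,178),(297,175)]]; print(np.array(c)); e=c[0]-c[1];print(np.linalg.norm(e),np.degrees(np.arctan2(-e[0],e[1])))
e=c[3]-c[2];print(np.linalg.norm(e),np.degrees(np.arctan2(-e[0],e[1])))
print('knob top',W(393,193,.0735))
```

```text
[0.5841 0.0488 0.036 ] [ 0.5519 -0.2695  0.036 ] 0.319861045762328
yaw deg -5.769894601321268
[[ 0.7259  0.0316  0.041 ]
 [ 0.7088 -0.1225  0.041 ]
 [ 0.5964 -0.1142  0.041 ]
 [ 0.6115  0.0437  0.041 ]]
0.15497884801157932 -6.329128604387792
0.15859225947069375 -5.464584775436969
knob top [ 0.5936 -0.0334  0.0735]
```

Run:
```python
from h import *
print(tool([0.5872,-0.0325,0.055]))
```

```text
[ 0.03735908 -0.00793233  0.24537035]
```

```bash
python3 -m creep '[[0.0375,-0.008,0.05,0,0,1.2,0.6],[0.0375,-0.008,0.1,0,0,1.2,0.6],[0.0375,-0.008,0.15,0,0,1.2,0.6],[0.0375,-0.008,0.19,0,0,1.2,0.6],[0.0375,-0.008,0.22,0,0,1.2,0.6],[0.0375,-0.008,0.24,0,0,1.2,0.6],[0.0375,-0.008,0.245,0,0,1.2,0.6],[0.0375,-0.008,0.245,0,0,1.2,0.6]]' 40
python3 - <<'E'
from h import *
print(tool([0.5872,-0.0325,0.054]))
d=grab('wrist'); cv2.imwrite('pics/w2.png',d['image'])
E
```

```text
clock: 3.25
ee_pos: [0.5876, -0.032, 0.0555]
eef_rot: [-3.141, -0.0, -0.101]
wrist_force: [-0.8, 0.2, 0.3]
width: 0.597
finger_force: 0.0
[-0.00034026  0.00053729  0.00151307]
```

View pics/w2.png

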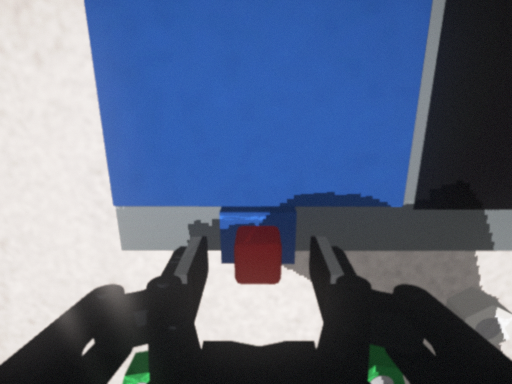

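The knob (258,255) is centred between the open fingers. I'll close on it and lift.

```bash
python3 -m creep '[[0,0,0.001,0,0,0,0],[0,0,0.001,0,0,0,0],[0,0,0.001,0,0,0,0],[0,0,0.001,0,0,0,0],[0,0,-0.004,0,0,0,0],[0,0,-0.009,0,0,0,0],[0,0,-0.012,0,0,0,0],[0,0,-0.012,0,0,0,0]]' 40
python3 -m creep '[[0,0.012,0,0,0,0,0],[0,0.028,0,0,0,0,0],[0,0.05,0,0,0,0,0],[0,0.07,0,0,0,0,0],[0,0.09,0,0,0,0,0],[0,0.11,0,0,0,0,0],[0,0.13,0,0,0,0,0],[0,0.145,0,0,0,0,0]]'
python3 -m creep '[[0,0.004,0,0,0,0,0],[0,0.006,0,0,0,0,0],[0,0.006,0,0,0,0,0],[0,0.006,0.008,0,0,0,0],[0,0.006,0.012,0,0,0,0],[0,0.006,0.012,0,0,0,0.6],[0,0.006,0.012,0,0,0,0.6],[0,0.006,0.012,0,0,0,0.6]]'
python3 -m creep '[[0,0,-0.04,0,0,0,0.6],[0,0,-0.09,0,0,0,0.6],[-0.03,-0.03,-0.14,0,0,0,0.6],[-0.06,-0.06,-0.19,0,0,0,0.6],[-0.06,-0.09,-0.2,0,0,0,0.6],[-0.06,-0.12,-0.2,0,0,0,0.6],[-0.06,-0.15,-0.2,0,0,0,0.6],[-0.06,-0.15,-0.2,0,0,0,0.6]]'
python3 - <<'E'
from h import *
d=grab('wrist'); cv2.imwrite('pics/w3.png',cv2.resize(d['image'],(800,600),interpolation=cv2.INTER_CUBIC))
for p in pucks(d,0.016,40): print('puck',np.round(p,3))
E
```

```text
clock: 4.3
ee_pos: [0.5878, -0.032, 0.0676]
eef_rot: [-3.141, -0.001, -0.101]
wrist_force: [3.2, -0.2, -2.5]
width: 0.251
finger_force: 41.9
clock: 5.3
ee_pos: [0.5728, -0.178, 0.0673]
eef_rot: [3.141, -0.0, -0.102]
wrist_force: [5.8, 2.2, -2.7]
width: 0.25
finger_force: 41.8
clock: 6.3
ee_pos: [0.5715, -0.183, 0.0553]
eef_rot: [3.141, 0.001, -0.102]
wrist_force: [0.1, 0.9, -0.7]
width: 0.602
finger_force: 0.0
clock: 7.3
ee_pos: [0.5274, -0.0244, 0.2556]
eef_rot: [-3.141, -0.0, -0.097]
wrist_force: [-0.3, 0.3, 0.3]
width: 0.599
finger_force: 0.0
puck [ 5.02098e+02  1.88868e+02  4.82500e+02  4.57000e-01 -3.36000e-01]
puck [ 4.400e+02  1.995e+02  6.760e+02  4.500e-01 -2.560e-01]
puck [ 3.28e+02  2.10e+02  5.77e+02  4.50e-01 -1.10e-01]
puck [ 2.54e+02  2.11e+02  5.30e+02  4.58e-01 -1.20e-02]
puck [1.94329e+02 2.15230e+02 5.22500e+02 4.59000e-01 6.70000e-02]
puck [1.38564e+02 2.34255e+02 4.84500e+02 4.39000e-01 1.47000e-01]
```

View pics/w3.png

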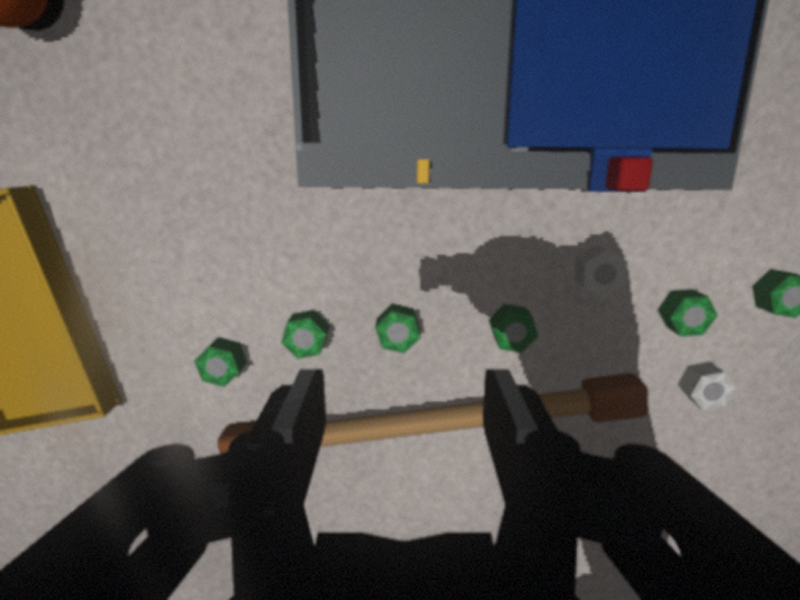

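The cover is open over the deck, with the knob at (630,173) and the bump bare at (424,171). I'll estimate the hexagon angles from the hulls.

```bash
cat >> h.py <<'E'
def hexes(d,z=0.013,amin=60):
    "per puck: centre, yaw (deg, world) of tool for closing across flats nearest tool y, caliper widths"
    out=[]
    t=np.radians(np.arange(0,180,2))
    yaw=d['s']['eef_rot'][2]
    for c in blobs(d,*GREEN,amin):
        w=world(d,cv2.convexHull(c)[:,0],z)[:,:2]
        n=np.c_[np.cos(t),np.sin(t)]; pr=w@n.T; wid=np.ptp(pr,axis=0)
        # third-harmonic-of-60 fit: width has period 60 deg, min at flats
        ph=np.angle(-(wid*np.exp(6j*t)).sum())/6   # min direction mod 60
        # tool y in world at yaw: angle yaw-90deg
        rel=np.degrees(ph-(yaw-np.pi/2)); rel=(rel+30)%60-30
        o=(pr.max(0)+pr.min(0))/2; cen=np.linalg.lstsq(n,o,rcond=None)[0]
        out.append((*np.round(cen,4),'turn tool z by',round(-rel,1),'w',round(wid.min(),4),round(wid.max(),4)))
    return out
E
python3 - <<'E'
from h import *
d=grab('wrist')
for p in hexes(d): print(p)
print(tool([.458,-.012,.1]))
E
```

```text
(np.float64(0.4556), np.float64(-0.3395), 'turn tool z by', np.float64(-17.2), 'w', np.float64(0.0282), np.float64(0.041))
(np.float64(0.448), np.float64(-0.2582), 'turn tool z by', np.float64(28.4), 'w', np.float64(0.0355), np.float64(0.0477))
(np.float64(0.4481), np.float64(-0.1107), 'turn tool z by', np.float64(-21.5), 'w', np.float64(0.0331), np.float64(0.0433))
(np.float64(0.4562), np.float64(-0.0121), 'turn tool z by', np.float64(-17.1), 'w', np.float64(0.0341), np.float64(0.0388))
(np.float64(0.4579), np.float64(0.0684), 'turn tool z by', np.float64(21.0), 'w', np.float64(0.0337), np.float64(0.0386))
(np.float64(0.4384), np.float64(0.1479), 'turn tool z by', np.float64(-13.3), 'w', np.float64(0.0332), np.float64(0.0387))
[-0.07047957 -0.00856436  0.155305  ]
```

```bash
python3 -m creep '[[-0.035,-0.004,0.04,0,0,-8,0.65],[-0.071,-0.008,0.09,0,0,-17,0.65],[-0.071,-0.008,0.14,0,0,-17,0.65],[-0.071,-0.008,0.185,0,0,-17,0.65],[-0.071,-0.008,0.22,0,0,-17,0.65],[-0.071,-0.008,0.24,0,0,-17,0.65],[-0.071,-0.008,0.252,0,0,-17,0.65],[-0.071,-0.008,0.252,0,0,-17,0.65]]' 50
python3 -m creep '[[0,0,0,0,0,0,0],[0,0,0,0,0,0,0],[0,0,0,0,0,0,0],[0,0,0,0,0,0,0],[0,0,0,0,0,0,0],[0,0,-0.03,0,0,0,0],[0,0,-0.08,0,0,0,0],[0,0,-0.12,0,0,0,0]]'
python3 - <<'E'
from h import *
print(tool([.439,.312,.013]),state()['eef_rot'])
E
```

```text
clock: 8.4
ee_pos: [0.4575, -0.0125, 0.0029]
eef_rot: [3.141, 0.001, 0.195]
wrist_force: [-0.5, -0.2, 0.2]
width: 0.65
finger_force: 0.0
clock: 9.4
ee_pos: [0.4577, -0.0118, 0.1253]
eef_rot: [3.142, -0.001, 0.196]
wrist_force: [1.1, -1.6, -1.1]
width: 0.381
finger_force: 50.2
[ 0.0445994  -0.32125353  0.11231157] [ 3.14152452e+00 -9.07153006e-04  1.96046909e-01]
```

```bash
python3 -m creep '[[0.008,-0.055,0,0,0,6,0],[0.016,-0.11,0,0,0,6,0],[0.024,-0.165,0,0,0,6,0],[0.031,-0.22,0,0,0,6,0],[0.038,-0.275,0,0,0,6,0],[0.044,-0.31,0.02,0,0,6,0],[0.0445,-0.321,0.06,0,0,6,0],[0.0445,-0.321,0.08,0,0,6,0]]'
python3 -m creep '[[0,0,0.015,0,0,0,0],[0,0,0.03,0,0,0,0],[0,0,0.036,0,0,0,0],[0,0,0.036,0,0,0,0.6],[0,0,0.036,0,0,0,0.6],[0,0,0.036,0,0,0,0.6],[0,0,-0.02,0,0,0,0.6],[0,0,-0.08,0,0,0,0.65]]'
python3 - <<'E'
from h import *
print(tool([.459,.067,.123]),state()['eef_rot'],state()['ee_pos'])
d=grab('wrist'); cv2.imwrite('pics/w4.png',cv2.resize(d['image'],(800,600),interpolation=cv2.INTER_CUBIC))
for p in hexes(d): print(p)
E
```

```text
clock: 10.4
ee_pos: [0.4377, 0.3126, 0.0419]
eef_rot: [3.142, 0.001, 0.094]
wrist_force: [-0.5, -0.4, -0.9]
width: 0.381
finger_force: 50.2
clock: 11.4
ee_pos: [0.4384, 0.3113, 0.1239]
eef_rot: [3.141, 0.002, 0.091]
wrist_force: [1.9, 1.1, 0.2]
width: 0.648
finger_force: 0.0
[-0.00173153  0.24513304  0.00106781] [3.14074988e+00 2.41773847e-03 9.13413078e-02] [0.43836666 0.31127009 0.12385703]
(np.float64(0.4347), np.float64(0.3103), 'turn tool z by', np.float64(1.5), 'w', np.float64(0.0353), np.float64(0.0404))
(np.float64(0.4406), np.float64(0.1432), 'turn tool z by', np.float64(-3.1), 'w', np.float64(0.0343), np.float64(0.0496))
```

View pics/w4.png

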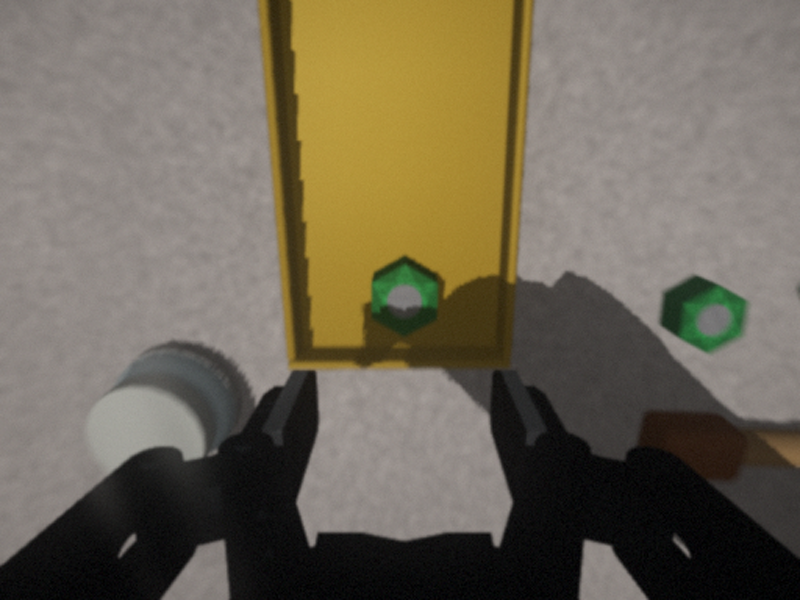

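The first weight lies well inside the tray at (405,297). Next I'll take weight F.

```bash
python3 -m creep '[[-0.004,0.055,0,0,0,-3,0.65],[-0.009,0.11,0,0,0,-3,0.65],[-0.014,0.155,0,0,0,-3,0.65],[-0.014,0.164,0.03,0,0,-3,0.65],[-0.014,0.164,0.07,0,0,-3,0.65],[-0.014,0.164,0.105,0,0,-3,0.65],[-0.014,0.164,0.1205,0,0,-3,0.65],[-0.014,0.164,0.1205,0,0,-3,0.65]]' 50
python3 -m creep '[[0,0,0,0,0,0,0],[0,0,0,0,0,0,0],[0,0,0,0,0,0,0],[0,0,0,0,0,0,0],[0,0,0,0,0,0,0],[0,0,-0.03,0,0,0,0],[0,0,-0.06,0,0,0,0],[0,0,-0.08,0,0,0,0]]'
python3 - <<'E'
from h import *
print(tool([.501,.318,.009]),state()['eef_rot'])
E
```

```text
clock: 12.45
ee_pos: [0.4392, 0.147, 0.0018]
eef_rot: [3.141, 0.002, 0.144]
wrist_force: [0.8, 0.1, 0.0]
width: 0.65
finger_force: 0.0
clock: 13.45
ee_pos: [0.4402, 0.1471, 0.0844]
eef_rot: [-3.141, -0.002, 0.143]
wrist_force: [0.2, -0.6, -2.3]
width: 0.381
finger_force: 50.3
[ 0.0844302  -0.16039354  0.07553855] [-3.14124681e+00 -1.55999744e-03  1.43349931e-01]
```

```bash
python3 -m creep '[[0.025,-0.045,0,0,0,3,0],[0.05,-0.095,0,0,0,3,0],[0.075,-0.14,0,0,0,3,0],[0.0845,-0.16,0.01,0,0,3,0],[0.0845,-0.1605,0.035,0,0,3,0],[0.0845,-0.1605,0.06,0,0,3,0],[0.0845,-0.1605,0.0745,0,0,3,0],[0.0845,-0.1605,0.0745,0,0,3,0]]'
python3 -m creep '[[0,0,0,0,0,0,0],[0,0,0,0,0,0,0.6],[0,0,0,0,0,0,0.6],[0,0,0,0,0,0,0.6],[0,0,-0.03,0,0,0,0.6],[-0.005,0.04,-0.08,0,0,0,0.65],[-0.01,0.09,-0.11,0,0,0,0.65],[-0.015,0.15,-0.11,0,0,0,0.65]]'
python3 - <<'E'
from h import *
d=grab('wrist'); cv2.imwrite('pics/w5.png',cv2.resize(d['image'],(800,600),interpolation=cv2.INTER_CUBIC))
print(tool([.458,.067,.0025]),state()['eef_rot'],state()['ee_pos'])
for p in hexes(d): print(p)
for p in pucks(d,.016,60): print(np.round(p,3))
E
```

```text
clock: 14.45
ee_pos: [0.5005, 0.3172, 0.0082]
eef_rot: [3.141, 0.0, 0.091]
wrist_force: [0.5, 0.1, -1.7]
width: 0.382
finger_force: 53.0
clock: 15.45
ee_pos: [0.5007, 0.1674, 0.1209]
eef_rot: [-3.14, -0.005, 0.093]
wrist_force: [1.3, -1.0, -1.0]
width: 0.651
finger_force: 0.0
[-0.04920964  0.08388545  0.11708196] [ 3.13437187e+00 -2.32354204e-04  8.25421582e-02] [0.50002938 0.15549523 0.11898462]
(np.float64(0.4961), np.float64(0.314), 'turn tool z by', np.float64(5.2), 'w', np.float64(0.0202), np.float64(0.0326))
(np.float64(0.4599), np.float64(0.0644), 'turn tool z by', np.float64(29.0), 'w', np.float64(0.0319), np.float64(0.0473))
(np.float64(0.4307), np.float64(0.3157), 'turn tool z by', np.float64(0.9), 'w', np.float64(0.0312), np.float64(0.0369))
[8.34440e+01 1.78208e+02 6.70500e+02 4.97000e-01 3.13000e-01]
[3.685e+02 2.420e+02 1.383e+03 4.620e-01 6.600e-02]
[8.77130e+01 2.47107e+02 9.51500e+02 4.33000e-01 3.14000e-01]
```

```bash
python3 -m creep '[[-0.02,0.035,0,0,0,10,0.65],[-0.04,0.075,0,0,0,20,0.65],[-0.05,0.0945,0.02,0,0,30,0.65],[-0.05,0.0945,0.05,0,0,30,0.65],[-0.05,0.0945,0.07,0,0,30,0.65],[-0.05,0.0945,0.07,0,0,30,0.65],[-0.05,0.0945,0.07,0,0,30,0.65],[-0.05,0.0945,0.07,0,0,30,0.65]]' 50
python3 - <<'E'
from h import *
print(tool([.458,.0675,.0025]))
d=grab('wrist'); cv2.imwrite('pics/w6.png',cv2.resize(d['image'],(800,600),interpolation=cv2.INTER_CUBIC))
for p in hexes(d): print(p)
print(pucks(d,.014,60))
E
```

```text
clock: 16.5
ee_pos: [0.4587, 0.0688, 0.0491]
eef_rot: [-3.141, -0.001, -0.432]
wrist_force: [0.6, 0.3, -0.0]
width: 0.647
finger_force: 0.0
[-0.00012059  0.00152325  0.04657932]
(np.float64(0.4591), np.float64(0.0673), 'turn tool z by', np.float64(-1.7), 'w', np.float64(0.0342), np.float64(0.0423))
[(259.14990234375, 218.94407653808594, 2815.0, np.float64(0.459897231130011), np.float64(0.06685317394638023))]
```

View pics/w6.png

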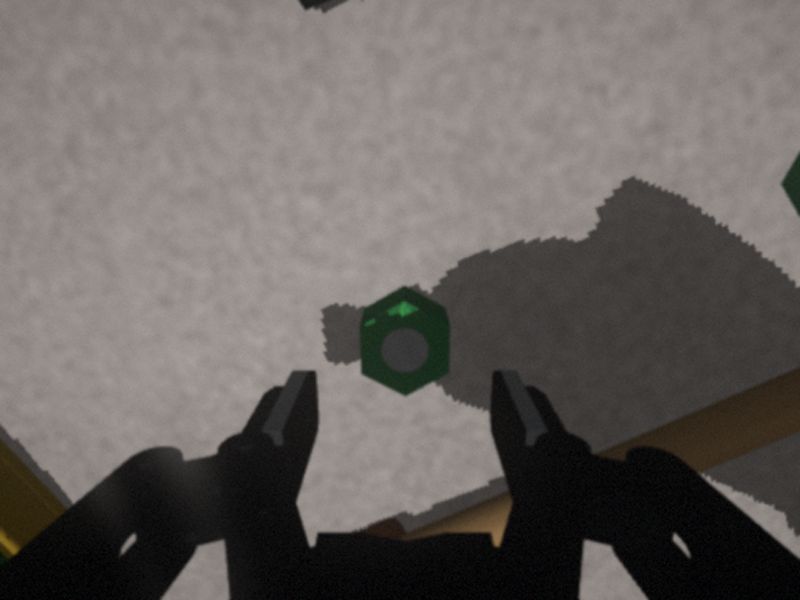

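The weight sits between the fingers at (405,340) with its flats facing the pads, so I'll go down and grip.

```bash
python3 -m creep '[[0.0005,0.001,0.025,0,0,0,0.65],[0.0005,0.001,0.0465,0,0,0,0.65],[0.0005,0.001,0.0465,0,0,0,0],[0.0005,0.001,0.0465,0,0,0,0],[0.0005,0.001,0.0465,0,0,0,0],[0.0005,0.001,0.0465,0,0,0,0],[0.0005,0.001,0.0465,0,0,0,0],[0.0005,0.001,-0.035,0,0,0,0]]' 50
python3 -m creep '[[0,0,-0.02,0,0,-6,0],[0,0,-0.02,0,0,-15,0],[0,0,-0.02,0,0,-24,0],[0,0,-0.02,0,0,-30,0],[0,0,-0.02,0,0,-30,0],[0,0,-0.02,0,0,-30,0],[0,0,-0.02,0,0,-30,0],[0,0,-0.02,0,0,-30,0]]'
python3 - <<'E'
from h import *
print(tool([.560,.323,.009]),state()['eef_rot'],state()['ee_pos'])
E
```

```text
clock: 17.55
ee_pos: [0.4555, 0.0672, 0.0611]
eef_rot: [3.137, 0.009, -0.432]
wrist_force: [0.8, 0.9, -0.5]
width: 0.386
finger_force: 50.3
clock: 18.55
ee_pos: [0.4581, 0.0676, 0.0843]
eef_rot: [3.142, 0.0, 0.091]
wrist_force: [0.8, -0.5, -1.1]
width: 0.383
finger_force: 50.4
[ 0.12460234 -0.24513997  0.07527471] [3.14153049e+00 9.19484125e-06 9.07590978e-02] [0.45812891 0.06758042 0.08429109]
```

```bash
python3 -m creep '[[0.025,-0.045,0,0,0,0,0],[0.05,-0.095,0,0,0,0,0],[0.075,-0.145,0,0,0,0,0],[0.1,-0.195,0,0,0,0,0],[0.12,-0.235,0,0,0,0,0],[0.1245,-0.245,0.01,0,0,0,0],[0.1245,-0.245,0.035,0,0,0,0],[0.1245,-0.245,0.05,0,0,0,0]]'
python3 -m creep '[[0,0,0.015,0,0,0,0],[0,0,0.025,0,0,0,0],[0,0,0.025,0,0,0,0],[0,0,0.025,0,0,0,0.6],[0,0,0.025,0,0,0,0.6],[0,0,0.025,0,0,0,0.6],[0,0,-0.01,0,0,0,0.6],[0,0,-0.07,0,0,0,0.65]]'
python3 - <<'E'
from h import *
print(tool([.450,-.110,.13]),state()['eef_rot'],state()['ee_pos'])
d=grab('wrist'); cv2.imwrite('pics/w7.png',cv2.resize(d['image'],(600,450),interpolation=cv2.INTER_CUBIC))
for p in pucks(d,.018,60): print(np.round(p,3))
t=grab('top')
for p in pucks(t,.018): print(np.round(p,3))
E
```

```text
clock: 19.55
ee_pos: [0.559, 0.3213, 0.0325]
eef_rot: [3.14, 0.002, 0.09]
wrist_force: [0.4, -0.8, -1.0]
width: 0.385
finger_force: 50.4
clock: 20.55
ee_pos: [0.5587, 0.3219, 0.1035]
eef_rot: [3.14, 0.004, 0.091]
wrist_force: [1.0, -1.4, 0.0]
width: 0.653
finger_force: 0.0
[-0.14774709  0.4202419  -0.02515028] [3.13974896 0.00401861 0.0913935 ] [0.5586759  0.32191586 0.10348144]
[2.56748e+02 1.93495e+02 1.71400e+03 5.60000e-01 3.23000e-01]
[2.570e+02 2.630e+02 1.602e+03 5.000e-01 3.170e-01]
[2.57500e+02 3.26207e+02 1.43000e+03 4.36000e-01 3.11000e-01]
[ 4.075e+02  8.100e+01  6.410e+02  9.240e-01 -4.860e-01]
[416.773 202.461 153.      0.54   -0.507]
[152.    199.     12.5     0.553   0.32 ]
[152.885 215.885  47.5     0.5     0.317]
[ 3.62e+02  2.29e+02  7.15e+01  4.57e-01 -3.35e-01]
[ 2.89357e+02  2.32357e+02  6.65000e+01  4.48000e-01 -1.09000e-01]
[ 3.3625e+02  2.3250e+02  6.9500e+01  4.4700e-01 -2.5500e-01]
```

```bash
python3 -m creep '[[-0.01,0.035,-0.015,0,0,-5,0.65],[-0.03,0.09,-0.02,0,0,-10,0.65],[-0.05,0.145,-0.02,0,0,-10,0.65],[-0.07,0.2,-0.02,0,0,-10,0.65],[-0.09,0.255,-0.02,0,0,-10,0.65],[-0.11,0.31,-0.02,0,0,-10,0.65],[-0.13,0.365,-0.02,0,0,-10,0.65],[-0.14,0.4,-0.01,0,0,-10,0.65]]'
python3 -m creep '[[-0.01,0.02,0.02,0,0,0,0.65],[-0.01,0.02,0.05,0,0,0,0.65],[-0.01,0.02,0.06,0,0,0,0.65],[-0.01,0.02,0.06,0,0,0,0.65],[-0.01,0.02,0.06,0,0,0,0.65],[-0.01,0.02,0.06,0,0,0,0.65],[-0.01,0.02,0.06,0,0,0,0.65],[-0.01,0.02,0.06,0,0,0,0.65]]'
python3 - <<'E'
from h import *
d=grab('wrist'); cv2.imwrite('pics/w8.png',cv2.resize(d['image'],(600,450),interpolation=cv2.INTER_CUBIC))
for p in hexes(d,amin=400): print(p, tool([p[0]-.0005,p[1],.0025]))
E
```

```text
clock: 21.65
ee_pos: [0.4561, -0.0913, 0.1147]
eef_rot: [3.14, -0.001, 0.263]
wrist_force: [-0.3, 0.4, -0.2]
width: 0.65
finger_force: 0.0
clock: 22.65
ee_pos: [0.4526, -0.1102, 0.0545]
eef_rot: [3.141, -0.0, 0.266]
wrist_force: [0.2, 0.9, 0.4]
width: 0.647
finger_force: 0.0
(np.float64(0.4475), np.float64(-0.1102), 'turn tool z by', np.float64(0.4), 'w', np.float64(0.0346), np.float64(0.0445)) [-0.00532453 -0.00151647  0.05195343]
(np.float64(0.4483), np.float64(-0.2576), 'turn tool z by', np.float64(-9.6), 'w', np.float64(0.0377), np.float64(0.0571)) [-0.04325597  0.1409216   0.05197301]
```

View pics/w8.png

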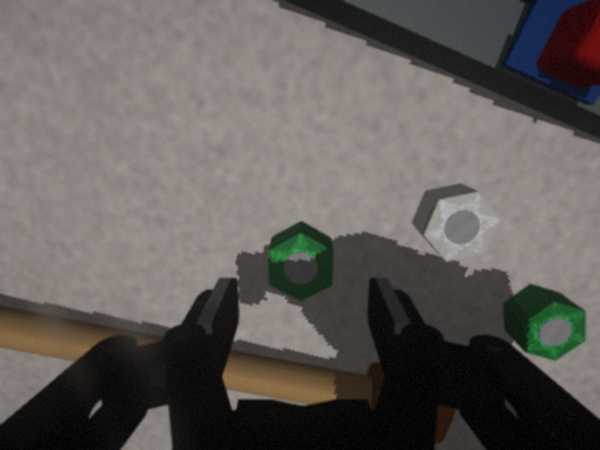

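The weight at (301,262) is aligned with the fingers; a small shift and I can grip it.

```bash
python3 -m creep '[[-0.0045,-0.0015,0.03,0,0,0,0.65],[-0.0045,-0.0015,0.052,0,0,0,0.65],[-0.0045,-0.0015,0.052,0,0,0,0],[-0.0045,-0.0015,0.052,0,0,0,0],[-0.0045,-0.0015,0.052,0,0,0,0],[-0.0045,-0.0015,0.052,0,0,0,0],[-0.0045,-0.0015,0.052,0,0,0,0],[-0.0045,-0.0015,0.01,0,0,0,0]]' 50
python3 -m creep '[[0,0,-0.04,0,0,7,0],[0,0,-0.07,0,0,14,0],[0,0,-0.07,0,0,21,0],[0,0,-0.07,0,0,21,0],[0,0,-0.07,0,0,21,0],[0,0,-0.07,0,0,21,0],[0,0,-0.07,0,0,21,0],[0,0,-0.07,0,0,21,0]]'
python3 - <<'E'
from h import *
print(tool([.6361,-.0073,.0075]),state()['eef_rot'],state()['ee_pos'])
E
```

```text
clock: 23.7
ee_pos: [0.4461, -0.1095, 0.043]
eef_rot: [-3.139, 0.004, 0.266]
wrist_force: [1.1, -0.4, -0.7]
width: 0.384
finger_force: 50.3
clock: 24.7
ee_pos: [0.4476, -0.1099, 0.1141]
eef_rot: [-3.141, 0.0, -0.1]
wrist_force: [-1.0, 0.6, -1.2]
width: 0.388
finger_force: 50.5
[ 0.17729169 -0.12094327  0.1065315 ] [-3.14138636e+00  4.15262729e-04 -1.00385891e-01] [ 0.44762207 -0.10989298  0.11408016]
```

```bash
python3 -m creep '[[0.04,-0.03,0,0,0,0,0],[0.08,-0.055,0,0,0,0,0],[0.12,-0.082,0,0,0,0,0],[0.155,-0.105,0,0,0,0,0],[0.177,-0.121,0,0,0,0,0],[0.177,-0.121,0.02,0,0,0,0],[0.177,-0.121,0.05,0,0,0,0],[0.177,-0.121,0.08,0,0,0,0]]'
python3 -m creep '[[0,0,0.015,0,0,0,0],[0,0,0.026,0,0,0,0],[0,0,0.026,0,0,0,0],[0,0,0.026,0,0,0,0.52],[0,0,0.026,0,0,0,0.52],[0,0,0.026,0,0,0,0.52],[0,0,-0.02,0,0,0,0.52],[0,0,-0.08,0,0,0,0.65]]'
python3 - <<'E'
from h import *
print(tool([.448,-.257,.12]),state()['eef_rot'],state()['ee_pos'])
d=grab('wrist'); cv2.imwrite('pics/w9.png',cv2.resize(d['image'],(600,450),interpolation=cv2.INTER_CUBIC))
for p in hexes(d,.018): print(p)
E
```

```text
clock: 25.7
ee_pos: [0.6359, -0.0074, 0.0332]
eef_rot: [-3.142, 0.0, -0.101]
wrist_force: [-0.1, -0.8, -1.1]
width: 0.383
finger_force: 50.5
clock: 26.7
ee_pos: [0.635, -0.0074, 0.1144]
eef_rot: [3.141, 0.003, -0.101]
wrist_force: [1.7, -0.1, 0.5]
width: 0.647
finger_force: 0.0
[-0.16101463  0.2670946  -0.00509699] [ 3.14145089e+00  2.98522006e-03 -1.00582304e-01] [ 0.63500452 -0.00742237  0.1143845 ]
(np.float64(0.6359), np.float64(-0.0078), 'turn tool z by', np.float64(-0.5), 'w', np.float64(0.0357), np.float64(0.044))
(np.float64(0.459), np.float64(-0.2337), 'turn tool z by', np.float64(-23.4), 'w', np.float64(0.0067), np.float64(0.0235))
```

View pics/w9.png

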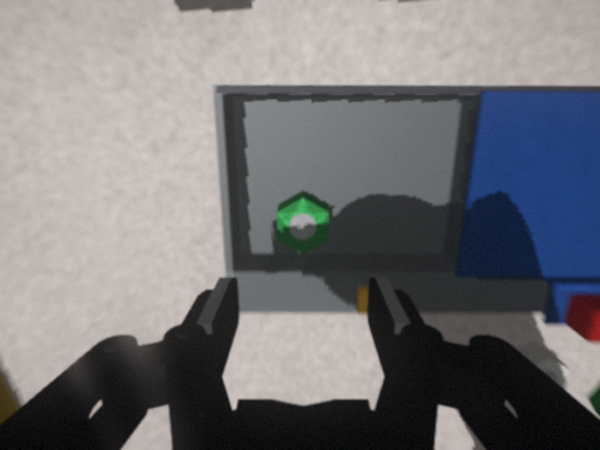

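The weight is in the case at (303,222). Next I'll take weight C.

```bash
python3 -m creep '[[-0.025,0.04,-0.005,0,0,-10,0.65],[-0.05,0.085,-0.005,0,0,-20,0.65],[-0.08,0.13,-0.005,0,0,-30,0.65],[-0.105,0.175,-0.005,0,0,-31,0.65],[-0.13,0.22,-0.005,0,0,-31,0.65],[-0.155,0.255,-0.005,0,0,-31,0.65],[-0.161,0.267,0.02,0,0,-31,0.65],[-0.161,0.267,0.04,0,0,-31,0.65]]'
python3 -m creep '[[0,0,0.02,0,0,0,0.65],[0,0,0.02,0,0,0,0.65],[0,0,0.02,0,0,0,0.65],[0,0,0.02,0,0,0,0.65],[0,0,0.02,0,0,0,0.65],[0,0,0.02,0,0,0,0.65],[0,0,0.02,0,0,0,0.65],[0,0,0.02,0,0,0,0.65]]'
python3 - <<'E'
from h import *
d=grab('wrist'); cv2.imwrite('pics/w10.png',cv2.resize(d['image'],(600,450),interpolation=cv2.INTER_CUBIC))
for p in hexes(d,amin=400): print(p, tool([p[0]+.0005,p[1],.0025]))
E
```

```text
clock: 27.75
ee_pos: [0.4478, -0.2588, 0.0739]
eef_rot: [3.14, 0.0, 0.437]
wrist_force: [1.2, -0.3, 0.2]
width: 0.652
finger_force: 0.0
clock: 28.75
ee_pos: [0.4489, -0.2568, 0.0543]
eef_rot: [-3.142, 0.0, 0.44]
wrist_force: [0.1, -0.2, 0.1]
width: 0.651
finger_force: 0.0
(np.float64(0.4473), np.float64(-0.2583), 'turn tool z by', np.float64(-3.0), 'w', np.float64(0.0352), np.float64(0.0436)) [-0.00164335  0.00091361  0.05175658]
(np.float64(0.4588), np.float64(-0.3383), 'turn tool z by', np.float64(12.9), 'w', np.float64(0.0322), np.float64(0.0507)) [-0.02533553  0.0781854   0.05174929]
```

View pics/w10.png

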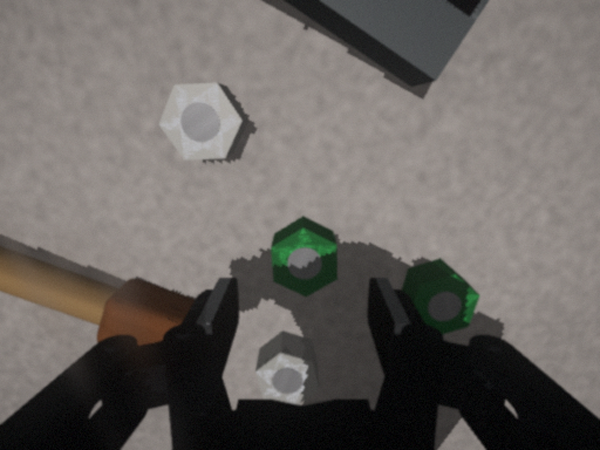

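The weight is centred at (305,262), with weight D at (440,300) and the stick's end at (150,325) near the fingers. I'll use a slightly narrower opening.

```bash
python3 -m creep '[[-0.001,0.001,0.005,0,0,-2,0.56],[-0.001,0.001,0.03,0,0,-2,0.56],[-0.001,0.001,0.052,0,0,-2,0.56],[-0.001,0.001,0.052,0,0,-2,0],[-0.001,0.001,0.052,0,0,-2,0],[-0.001,0.001,0.052,0,0,-2,0],[-0.001,0.001,0.052,0,0,-2,0],[-0.001,0.001,0.052,0,0,-2,0]]' 50
python3 -m creep '[[0,0,-0.04,0,0,0,0],[0,0,-0.08,0,0,7,0],[0,0,-0.11,0,0,17,0],[0,0,-0.11,0,0,27,0],[0,0,-0.11,0,0,33,0],[0,0,-0.11,0,0,33,0],[0,0,-0.11,0,0,33,0],[0,0,-0.11,0,0,33,0]]'
python3 - <<'E'
from h import *
print(tool([.6919,-.0129,.0075]),state()['eef_rot'],state()['ee_pos'])
E
```

```text
clock: 29.8
ee_pos: [0.4486, -0.2583, 0.0026]
eef_rot: [3.141, -0.0, 0.475]
wrist_force: [-0.1, 0.1, -1.5]
width: 0.387
finger_force: 52.4
clock: 30.8
ee_pos: [0.4484, -0.2581, 0.1121]
eef_rot: [-3.141, 0.0, -0.099]
wrist_force: [0.1, -0.2, -0.7]
width: 0.387
finger_force: 52.5
[ 0.21798701 -0.26808949  0.10468442] [-3.14128701e+00  1.90118331e-04 -9.93765470e-02] [ 0.44840713 -0.25807343  0.11214392]
```

```bash
python3 -m creep '[[0.03,-0.035,0,0,0,0,0],[0.06,-0.075,0,0,0,0,0],[0.095,-0.117,0,0,0,0,0],[0.13,-0.16,0,0,0,0,0],[0.165,-0.202,0,0,0,0,0],[0.2,-0.245,0,0,0,0,0],[0.218,-0.268,0,0,0,0,0],[0.218,-0.268,0.02,0,0,0,0]]'
python3 -m creep '[[0,0,0.03,0,0,0,0],[0,0,0.06,0,0,0,0],[0,0,0.08,0,0,0,0],[0,0,0.0845,0,0,0,0],[0,0,0.0845,0,0,0,0],[0,0,0.0845,0,0,0,0.52],[0,0,0.0845,0,0,0,0.52],[0,0,0.0845,0,0,0,0.52]]'
python3 -m creep '[[0,0,-0.04,0,0,0,0.56],[0,0,-0.08,0,0,0,0.56],[0,0,-0.11,0,0,0,0.56],[0,0,-0.11,0,0,0,0.56],[0,0,-0.11,0,0,0,0.56],[0,0,-0.11,0,0,0,0.56],[0,0,-0.11,0,0,0,0.56],[0,0,-0.11,0,0,0,0.56]]'
python3 - <<'E'
from h import *
d=grab('wrist'); cv2.imwrite('pics/w11.png',cv2.resize(d['image'],(600,450),interpolation=cv2.INTER_CUBIC))
print(tool([.4575,-.338,.12]),state()['eef_rot'],state()['ee_pos'])
for p in hexes(d,.018): print(p)
E
```

```text
clock: 31.8
ee_pos: [0.6947, -0.0093, 0.0929]
eef_rot: [-3.139, -0.003, -0.096]
wrist_force: [0.1, -0.3, -1.7]
width: 0.386
finger_force: 52.5
clock: 32.8
ee_pos: [0.6927, -0.0134, 0.0085]
eef_rot: [-3.142, -0.001, -0.101]
wrist_force: [-0.2, -0.1, -1.1]
width: 0.52
finger_force: 0.0
clock: 33.8
ee_pos: [0.6921, -0.0134, 0.1172]
eef_rot: [-3.142, 0.001, -0.101]
wrist_force: [-0.1, 0.3, -0.1]
width: 0.562
finger_force: 0.0
[-0.20085324  0.34656222 -0.00254829] [-3.14154890e+00  6.24555346e-04 -1.00745195e-01] [ 0.69218866 -0.01339554  0.11734143]
(np.float64(0.6935), np.float64(-0.014), 'turn tool z by', np.float64(1.2), 'w', np.float64(0.0351), np.float64(0.0411))
(np.float64(0.6371), np.float64(-0.0081), 'turn tool z by', np.float64(0.2), 'w', np.float64(0.0351), np.float64(0.0486))
```

```bash
python3 -m creep '[[-0.025,0.045,0,0,0,-9,0.6],[-0.05,0.09,0,0,0,-18,0.6],[-0.078,0.138,0,0,0,-18,0.6],[-0.106,0.186,0,0,0,-18,0.6],[-0.133,0.234,0,0,0,-18,0.6],[-0.16,0.28,0,0,0,-18,0.6],[-0.188,0.325,0,0,0,-18,0.6],[-0.201,0.346,0.02,0,0,-18,0.6]]'
python3 -m creep '[[0,0,0.03,0,0,0,0.6],[0,0,0.042,0,0,0,0.6],[0,0,0.042,0,0,0,0.6],[0,0,0.042,0,0,0,0.6],[0,0,0.042,0,0,0,0.6],[0,0,0.042,0,0,0,0.6],[0,0,0.042,0,0,0,0.6],[0,0,0.042,0,0,0,0.6]]'
python3 - <<'E'
from h import *
d=grab('wrist'); cv2.imwrite('pics/w12.png',cv2.resize(d['image'],(600,450),interpolation=cv2.INTER_CUBIC))
for p in hexes(d,amin=400): print(p, tool([p[0]+.0005,p[1],.0025]))
E
```

```text
clock: 34.85
ee_pos: [0.4558, -0.3412, 0.0986]
eef_rot: [3.138, -0.001, 0.209]
wrist_force: [0.2, -0.0, -0.2]
width: 0.596
finger_force: 0.0
clock: 35.85
ee_pos: [0.4575, -0.3375, 0.0559]
eef_rot: [3.142, -0.0, 0.213]
wrist_force: [-0.1, 0.6, -0.0]
width: 0.602
finger_force: 0.0
(np.float64(0.4566), np.float64(-0.3378), 'turn tool z by', np.float64(-2.0), 'w', np.float64(0.0348), np.float64(0.0437)) [-0.00047603  0.00023538  0.05332832]
```

```bash
python3 -m creep '[[0,0,0.03,0,0,-2,0.6],[0,0,0.053,0,0,-2,0.6],[0,0,0.053,0,0,-2,0.6],[0,0,0.053,0,0,-2,0],[0,0,0.053,0,0,-2,0],[0,0,0.053,0,0,-2,0],[0,0,0.053,0,0,-2,0],[0,0,0.053,0,0,-2,0]]' 50
python3 -m creep '[[0,0,-0.04,0,0,0,0],[0,0,-0.08,0,0,7,0],[0,0,-0.11,0,0,15,0],[0,0,-0.11,0,0,20,0],[0,0,-0.11,0,0,20,0],[0,0,-0.11,0,0,20,0],[0,0,-0.11,0,0,20,0],[0,0,-0.11,0,0,20,0]]'
python3 - <<'E'
from h import *
print(tool([.6578,-.0718,.0075]),state()['eef_rot'],state()['ee_pos'])
E
```

```text
clock: 36.9
ee_pos: [0.458, -0.3378, 0.0037]
eef_rot: [3.14, -0.001, 0.248]
wrist_force: [-0.6, -0.3, 7.7]
width: 0.383
finger_force: 51.1
clock: 37.9
ee_pos: [0.4574, -0.3374, 0.1124]
eef_rot: [-3.141, 0.001, -0.1]
wrist_force: [0.3, -0.2, -2.1]
width: 0.384
finger_force: 50.3
[ 0.17290242 -0.28423123  0.10492954] [-3.14104561e+00  5.56716578e-04 -1.00259847e-01] [ 0.45736893 -0.33736064  0.11237028]
```

```bash
python3 -m creep '[[0.02,-0.035,-0.01,0,0,0,0],[0.045,-0.075,-0.02,0,0,0,0],[0.07,-0.115,-0.02,0,0,0,0],[0.1,-0.16,-0.02,0,0,0,0],[0.125,-0.205,-0.02,0,0,0,0],[0.15,-0.245,-0.02,0,0,0,0],[0.17,-0.278,-0.02,0,0,0,0],[0.173,-0.284,0,0,0,0,0]]'
python3 -m creep '[[0,0,0.04,0,0,0,0],[0,0,0.075,0,0,0,0],[0,0,0.1,0,0,0,0],[0,0,0.1045,0,0,0,0],[0,0,0.1045,0,0,0,0],[0,0,0.1045,0,0,0,0.52],[0,0,0.1045,0,0,0,0.52],[0,0,0.1045,0,0,0,0.52]]'
python3 -m creep '[[0,0,-0.04,0,0,0,0.52],[0,0,-0.08,0,0,0,0.56],[-0.02,0,-0.11,0,0,0,0.56],[-0.05,0,-0.11,0,0,0,0.56],[-0.05,0,-0.11,0,0,0,0.56],[-0.05,0,-0.11,0,0,0,0.56],[-0.05,0,-0.11,0,0,0,0.56],[-0.05,0,-0.11,0,0,0,0.56]]'
python3 - <<'E'
from h import *
d=grab('wrist'); cv2.imwrite('pics/w13.png',cv2.resize(d['image'],(600,450),interpolation=cv2.INTER_CUBIC))
print(tool([.572,-.183,.055]),state()['eef_rot'],state()['ee_pos'])
for p in hexes(d,.018): print(p)
for c in blobs(d,(0,150,60),(6,255,255),60):
    r=cv2.minAreaRect(c); print('red',r,world(d,r[0],.0735))
t=grab('top')
for p in pucks(t,.018): print(np.round(p,3))
E
```

```text
clock: 38.9
ee_pos: [0.6607, -0.0679, 0.1136]
eef_rot: [-3.139, -0.004, -0.096]
wrist_force: [-0.3, 0.1, -1.3]
width: 0.386
finger_force: 50.3
clock: 39.9
ee_pos: [0.6583, -0.0724, 0.0083]
eef_rot: [-3.142, -0.0, -0.101]
wrist_force: [0.2, 0.1, 0.1]
width: 0.521
finger_force: 0.0
clock: 40.9
ee_pos: [0.6089, -0.0672, 0.1179]
eef_rot: [-3.141, 0.0, -0.101]
wrist_force: [-0.1, -0.0, -0.6]
width: 0.557
finger_force: 0.0
[-0.02487765  0.11895782  0.06284921] [-3.14132412e+00  3.86820157e-04 -1.00755366e-01] [ 0.60873935 -0.06716703  0.11787152]
(np.float64(0.6944), np.float64(-0.0136), 'turn tool z by', np.float64(0.5), 'w', np.float64(0.0355), np.float64(0.0419))
(np.float64(0.6567), np.float64(-0.074), 'turn tool z by', np.float64(0.1), 'w', np.float64(0.0351), np.float64(0.0401))
(np.float64(0.637), np.float64(-0.0077), 'turn tool z by', np.float64(0.9), 'w', np.float64(0.0352), np.float64(0.0441))
red ((424.5, 249.0), (24.0, 41.0), 90.0) [[ 0.57380767 -0.1765693   0.0735    ]]
[ 4.075e+02  8.100e+01  6.560e+02  9.240e-01 -4.860e-01]
[ 2.58333e+02  1.54000e+02  5.50000e+01  6.94000e-01 -1.30000e-02]
[ 2.57e+02  1.72e+02  5.55e+01  6.37e-01 -9.00e-03]
[151.566 196.73   51.      0.56    0.321]
[416.5   202.5   156.      0.54   -0.506]
[152.885 215.885  52.      0.5     0.317]
[154.707 236.121  56.      0.438   0.31 ]
```

View pics/w13.png

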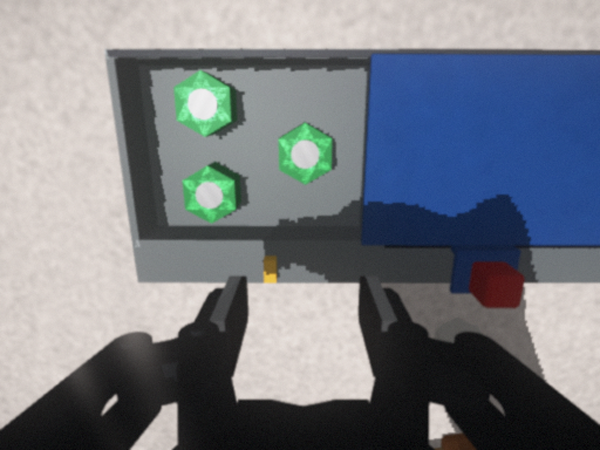

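All three weights lie flat in the case (203,103; 305,153; 210,194) and the other three are in the tray. Now I'll shut the cover by the knob at (495,283).

```bash
python3 -m creep '[[-0.01,0.05,0,0,0,0,0.6],[-0.02,0.1,0,0,0,0,0.6],[-0.0248,0.119,0,0,0,0,0.6],[-0.0248,0.119,0.02,0,0,0,0.6],[-0.0248,0.119,0.045,0,0,0,0.6],[-0.0248,0.119,0.062,0,0,0,0.6],[-0.0248,0.119,0.062,0,0,0,0.6],[-0.0248,0.119,0.062,0,0,0,0.6]]' 40
python3 -m creep '[[0,0,0,0,0,0,0],[0,0,0,0,0,0,0],[0,0,0,0,0,0,0],[0,0,0,0,0,0,0],[0,0,0,0,0,0,0],[0,0,-0.006,0,0,0,0],[0,0,-0.012,0,0,0,0],[0,0,-0.012,0,0,0,0]]' 40
python3 -m creep '[[0,-0.015,0,0,0,0,0],[0,-0.035,0,0,0,0,0],[0,-0.055,0,0,0,0,0],[0,-0.075,0,0,0,0,0],[0,-0.095,0,0,0,0,0],[0,-0.112,0,0,0,0,0],[0,-0.12,0,0,0,0,0],[0,-0.12,0,0,0,0,0]]'
```

```text
clock: 42.0
ee_pos: [0.5724, -0.1828, 0.0569]
eef_rot: [-3.141, -0.001, -0.1]
wrist_force: [-0.5, 0.5, 0.3]
width: 0.603
finger_force: 0.0
clock: 43.0
ee_pos: [0.5726, -0.181, 0.069]
eef_rot: [-3.139, -0.001, -0.099]
wrist_force: [2.3, 5.7, -2.2]
width: 0.243
finger_force: 40.9
clock: 44.0
ee_pos: [0.5849, -0.0609, 0.0686]
eef_rot: [-3.14, -0.002, -0.099]
wrist_force: [4.3, 1.6, -2.0]
width: 0.247
finger_force: 40.8
```

```bash
python3 -m creep '[[0,-0.006,0,0,0,0,0],[0,-0.012,0,0,0,0,0],[0,-0.018,0,0,0,0,0],[0,-0.024,0,0,0,0,0],[0,-0.029,0,0,0,0,0],[0,-0.031,0,0,0,0,0],[0,-0.031,0,0,0,0,0],[0,-0.031,0,0,0,0,0]]'
```

```text
clock: 45.0
ee_pos: [0.5878, -0.0316, 0.0685]
eef_rot: [-3.141, -0.002, -0.1]
wrist_force: [5.0, -1.1, -2.5]
width: 0.249
finger_force: 40.8
```

Run:
```python
from h import *
print(tool([.5877,-.0315,.0555]))
d=grab('wrist'); cv2.imwrite('pics/w14.png',d['image'])
```

```text
[-1.58460844e-04 -8.82197959e-05  1.30270291e-02]
```

Back at the shut position with the knob still held up. I'll lower it, release and retreat.

```bash
python3 -m creep '[[0,-0.001,0.005,0,0,0,0],[0,-0.001,0.01,0,0,0,0],[0,-0.001,0.012,0,0,0,0],[0,-0.001,0.012,0,0,0,0],[0,-0.001,0.012,0,0,0,0.6],[0,-0.001,0.012,0,0,0,0.6],[0,-0.001,0.012,0,0,0,0.6],[0,-0.001,0.012,0,0,0,0.6]]'
python3 -m creep '[[0,0,-0.03,0,0,0,0.6],[0,0,-0.08,0,0,0,0.6],[-0.03,0,-0.13,0,0,0,0.6],[-0.05,0,-0.17,0,0,0,0.6],[-0.05,0,-0.17,0,0,0,0.6],[-0.05,0,-0.17,0,0,0,0.6],[-0.05,0,-0.17,0,0,0,0.6],[-0.05,0,-0.17,0,0,0,0.6]]'
python3 - <<'E'
from h import *
d=grab('wrist'); cv2.imwrite('pics/w15.png',cv2.resize(d['image'],(800,600),interpolation=cv2.INTER_CUBIC))
for c in blobs(d,(0,150,60),(6,255,255),60):
    r=cv2.minAreaRect(c); print('red',r,world(d,r[0],.0735))
t=grab('top')
for p in pucks(t,.018): print(np.round(p,3))
E
```

```text
clock: 46.05
ee_pos: [0.5868, -0.0317, 0.0561]
eef_rot: [-3.141, 0.001, -0.101]
wrist_force: [0.4, -0.7, 0.2]
width: 0.602
finger_force: 0.0
clock: 47.05
ee_pos: [0.5372, -0.0269, 0.2251]
eef_rot: [-3.141, 0.002, -0.101]
wrist_force: [-1.1, 0.2, 0.3]
width: 0.599
finger_force: 0.0
red ((258.0, 122.0), (20.0, 20.0), 90.0) [[ 0.58789323 -0.03215729  0.0735    ]]
[ 4.075e+02  8.100e+01  6.390e+02  9.240e-01 -4.860e-01]
[152.5   197.     28.      0.559   0.318]
[416.601 202.514 153.5     0.54   -0.507]
[152.885 215.885  51.5     0.5     0.317]
[154.707 236.121  56.      0.438   0.31 ]
```

View pics/w15.png

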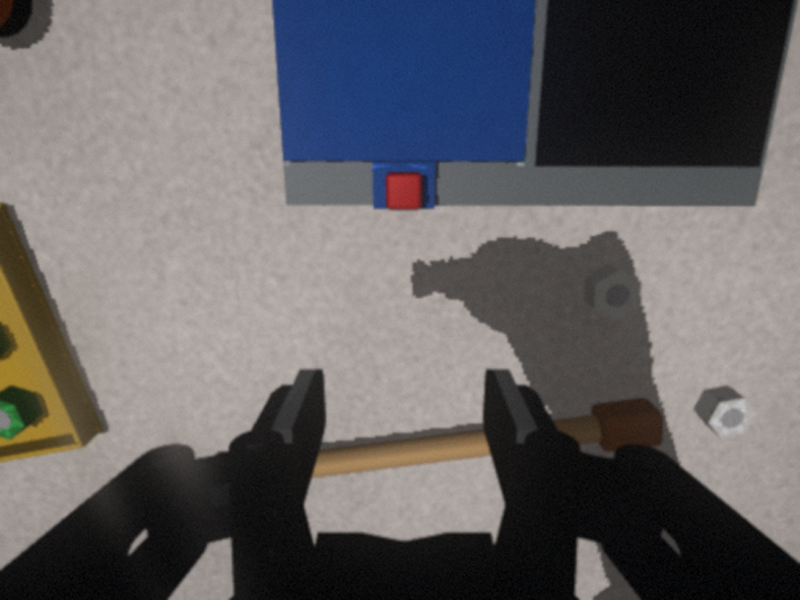

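The cover is shut with the knob at (404,190), back at its starting position. Three weights are in the tray and no green ones remain on the counter.

Run:
```python
from workcell import workorder
print(workorder.finish_job())
```

```text
the job is handed in; nothing more can be done
None
```

I handed the job in at about 47 s of robot time: three green weights in the case, the other three in the stock tray, the cover shut with the knob back at its starting position, and the bystanders untouched as far as I could see; the hand-in gave no verdict.

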